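# Clamp a test coupon on the crystal window of a sampling press

### The arm

A 6-joint arm with a two-finger parallel gripper is mounted at the origin on a cart in front of the work surface, level with it; the furniture and walls round the work are solid. World frame = base frame: x ahead of the robot, y to its left, z up, the work surface at z = 0. Lengths are in mm, angles in degrees, forces in N, time in s.
With the tool pointing down it reaches from about 250 to 725 mm from the base axis. Payload 4 kg.
Tool frame: the origin (TCP) lies between the finger pads; the fingertips stand 11 mm ahead of it and the grasp point (between the pads) lies 8 mm behind it; y points along the fingers, z is the direction in which the jaws open and shut, and the axes are right-handed (so a half turn about y gives the same grasp; the last joint's range is limited). The gripper opens to 85 mm and grips with 20 to 120 N. Pads are 22 mm wide; open, the fingers measure 114 mm over their backs; the gripper's body (76 mm by 85 mm) begins 54 mm behind the grasp point. The pads swing forward as they close: fully open they stand 13 mm farther back than shut.
Start: joints at [-75.802, 13.785, 0.286, 76.501, 0, 90], TCP at [122.634, -484.727, 242.306] pointing down, gripper open.
Joint ranges: [-155.79, 155.79], [-60.16, 107.12], [-62.33, 73.08], [-114, 123.19], [-81.49, 82.49], [-180, 180]. Speed limits (degrees/s): [159.86, 159.86, 180, 180, 180, 180].

### API

Orientations are given as a 3x3 rotation matrix whose columns are the frame's x, y, z axes.
In Python, from rig import bot gives the robot as it stands.
- The arm moves only by the shell command python3 -m inch 'ROWS' [FORCE]. ROWS is JSON, a list that holds one entry, the list of rows, each a list of 7 numbers: the turn, a rotation vector about the tool's x, y, z in degrees, then the shift along the tool's x, y, z in m, then the opening, from 0 (shut) to 1 (fully open). In form: [[[wx, wy, wz, dx, dy, dz, jaw], ...]]. A call has 1 to 10 rows; each row shifts and turns the commanded pose from where the row before left it, along the tool's axes as they then stand; what a row does not reach is not made up. A row lasts 1/8 s, in which the tool goes at most 62.5 mm and 10.7 degrees, less where a joint would pass 70% of its speed; a pose out of reach is approached as far as the arm can. A call is refused whole if a number of a shift passes 0.0625 or a number of a turn 10.7, either way. A call with a gripper value outside its range is refused whole. The fingers move at their own pace and stop on an object; FORCE is the grip in N (left out, the last holds). Time passes only in rows, so rows that do not move let the fingers close. It gives the time, the measured TCP pose, the force and the opening at its end, in the units of the state.
- bot.observe(): the state, without advancing time (a new reading comes with each control period).
- bot.grab_frame(name): name is "scene" or "top"; returns the picture (420x560x3 uint8, red, green, blue); there is no depth.
- bot.calibration(name): a dict with "camera_matrix" (3x3 intrinsics, pixels), "pose" (4x4, takes a point from camera to world coordinates). Camera axes: x right, y down, z forward; pixel columns grow to the right and rows downward; lengths in mm; the calibration is good to about 2 mm. A picture is of the moment at which its call begins. calibration takes no time and is no camera call.
- bot.finish_job(): hands the job in, once; it reports no verdict.
The state is a dict: "time": time; "joints": joint angles; "joint_velocities": joint speeds; "effort": joint torques, N m; "position": TCP position; "tcp_rot": TCP orientation; "contact_force": force on the tool from outside, world axes, zero at the start; "torque": the same for the moment, N m; "gripper_width": finger opening in mm.
Only numpy, scipy, OpenCV 4.12 (cv2) and the standard library are available. Lean on these libraries where they do the work, as an engineer would, in place of code of your own. Each camera call takes 0.05 s, during which the arm holds its last target.

### The job

Slide the green test coupon along its guide, back against the stop so that it covers the crystal window. Swing the blue clamp arm over it against its stop pin and turn the knurled thumbscrew clockwise until the pressure pad seats firmly on the coupon, stopping once the resistance has clearly risen, because too much pressure breaks the crystal. Let go, and leave the things round the press where they are.

Things in the scene. Friction and masses are not known exactly. Their poses are not given: they have to be found in the camera images.
- press_window (a point): Centre of the crystal window (amber disc 14 mm across in a brass ring, flush in the top plate, 32 mm above the worktop) of the sampling press, whose grey base, 184 x 122 mm, is fixed. Axes of the press: x from its open front to its back (away from the robot at yaw 0), y to its left, z up. With the coupon fully home its centre is over the window.
- stop_face (a point): Middle of the front face of the steel back stop, at plate height, 20 mm along x from the window; axes as press_window. The stop is 6 mm high. Two steel guide rails, 86 mm long, run forward from it: inner faces 16.5 mm either side of the middle, tops 5 mm above the plate. The base ends 11 mm in front of the rails; nothing stands there.
- coupon: Green painted steel test coupon, 40 (its x) x 30 (y) x 8 mm (z), about 60 g, lying loose on the plate between the rails with 1.5 mm play each side, its x along the press's x. Origin: centre of its underside. It starts 25 to 42 mm short of the back stop; a push of about 1 N on its front end slides it. Its top stands 3 mm above the rails.
- press_arm (a joint): Hinge of the blue clamp arm about its vertical column, rad. 0: against the stop pin, the screw over the window. Grows as the arm swings open, anticlockwise from above (nose towards the press's -y side). It stays where it is left; swinging it takes 0.2 N m (3 N at the nose). Turning the screw clockwise presses the arm on to its stop.
- press_hinge (a point): On the hinge axis of the arm, 59 mm above the worktop, half-way up the arm's bar; 75 mm along x from the window. Does not move with the arm; axes as press_window.
- press_nose (a point): In the rounded nose of the blue arm, on the screw's axis, 59 mm above the worktop, 75 mm from the hinge axis. x axis: from the nose to the hinge. The nose is a vertical cylinder of radius 13.5 mm, 52 to 67 mm up; the bar is 22 mm wide, 52 to 66 mm up. The arm may be pushed by its nose or bar, or by the screw's head.
- press_screw (a joint): Angle of the knurled thumbscrew, rad; grows clockwise seen from above (tightening). Starts at 0.7 to 2.2. Its head stays at one height; each rad drives the pad down 2 mm. It turns with 0.05 N m; from where the pad meets the coupon the torque climbs by about 0.2 N m a rad. Let go, it holds a pad force of up to 25 N; tightened harder it creeps back to that.
- screw_grip (a point): Centre of the thumbscrew's knurled steel head, on the screw's axis: a vertical cylinder of diameter 32 mm, 24 mm high (73.5 to 97.5 mm above the worktop), free to be gripped from above; a white index line on its top. Below it the arm, narrower than the head, reaches up to 67 mm (a neck of radius 9.5 mm to the head). z axis up.
- press_pad: Black sprung pressure pad, 16 mm across, under the arm's nose; the screw drives it down, it does not turn. Origin 47 mm below its underside, on the screw's axis. With the screw at 0 the underside is 47 mm above the worktop, 7 mm above the coupon's top. Its force grows by about 100 N a rad of screw: 20 N is well seated, at 150 N the crystal breaks.
- petri_0: Small lidded petri dish, 63 mm across, 15 mm high, loose, left of the press; leave it. Origin: centre of its underside.
- vial_2: Sample vial with black cap, 21 mm across, 52 mm high, loose, left of the press; leave it. Origin: centre of its underside.
- tweezers: Steel tweezers, 18 x 128 x 9 mm, loose, right of the press; leave them. Origin: centre of the underside.
- bench_timer: White bench timer, 62 x 66 x 19 mm, loose, right of the press; leave it. Origin: centre of its underside.
Things that resemble listed ones, but are neither listed nor needed, are in the scene too. Of the things that look like the coupon, the smallest one is meant.

How it is judged (in metres and radians):
At the end, for the whole second after the job is handed in: The coupon lies against the back stop with its centre within 4 mm of the window's, the arm is within 0.06 rad of its stop, and the pad presses on the coupon with at least 10 N, all at rest and let go (horizontal distance between coupon and press_window below 0.004 m and value of joint press_arm below 0.06 rad and contact force between press_pad and coupon above 10 N and linear speed of coupon below 0.01 m/s); the robot touches nothing.
It fails at once if the pad was pressed on the coupon with more than 150 N (crystal broken) (contact force between press_pad and coupon above 150 N).
It fails at once if a thing standing round the press was moved by more than 20 mm (distance of any of petri_0, vial_2, tweezers, bench_timer from where it was at the start of the episode above 0.02 m).
It also fails if it takes over 72 s, if anything falls off the work surface, if the arm or the gripper's body presses on something with over 40 N, if the wrist force passes 120 N, or if a joint passes its speed limit or range.

## Working session

There is one attempt and no reset: what is moved stays moved. The work goes in short steps, Python scripts to look and compute and a shell command to move; the robot and the scene stay as the last step left them, time stands still between calls to the robot, and variables do not carry over. Pictures are saved under pics/ and viewed, and the job is handed in when it is done.

```bash
ls; mkdir -p pics; python3 - <<'E'
from rig import bot
import cv2
for n in ("scene","top"):
    f=bot.grab_frame(n); cv2.imwrite(f"pics/{n}0.png",f[:,:,::-1])
    c=bot.calibration(n); print(n,c)
s=bot.observe(); print(s)
E
```

```text
pics
scene {'camera_matrix': array([[473.31377668,   0.        , 272.5407055 ],
       [  0.        , 473.31377668, 202.49333588],
       [  0.        ,   0.        ,   1.        ]]), 'pose': array([[-8.40078620e-01, -3.65664119e-01,  4.00696474e-01,
         2.19388312e+02],
       [-5.42393928e-01,  5.54277278e-01, -6.31336302e-01,
         5.84959033e+02],
       [ 8.76008181e-03, -7.47707464e-01, -6.63970489e-01,
         6.33034599e+02],
       [ 0.00000000e+00,  0.00000000e+00,  0.00000000e+00,
         1.00000000e+00]])}
top {'camera_matrix': array([[520.77323607,   0.        , 274.95681686],
       [  0.        , 520.77323607, 221.37151141],
       [  0.        ,   0.        ,   1.        ]]), 'pose': array([[-1.26219651e-02, -9.90024780e-01,  1.40326836e-01,
         4.15302648e+02],
       [-9.99919196e-01,  1.27093385e-02, -2.73541010e-04,
         2.66427494e+01],
       [-1.51264888e-03, -1.40318950e-01, -9.90105199e-01,
         9.96688974e+02],
       [ 0.00000000e+00,  0.00000000e+00,  0.00000000e+00,
         1.00000000e+00]])}
{'time': 0.1, 'joints': array([-7.58015098e+01,  1.38268558e+01,  2.21791389e-01,  7.65014791e+01,
        7.41470577e-04,  9.00000832e+01]), 'joint_velocities': array([-0.03246981, -0.1038751 ,  0.17211914,  0.00842255,  0.0903474 ,
        0.03556819]), 'effort': array([ 1.03736427e-04, -3.73136723e+01,  2.53010595e+01,  1.08657047e-02,
       -1.00707528e-06, -6.23759902e-06]), 'position': array([ 122.51205307, -484.20113963,  241.5132879 ]), 'tcp_rot': array([[-9.69452176e-01, -4.43564252e-04,  2.45280008e-01],
       [-2.45280409e-01,  1.80590324e-03, -9.69450494e-01],
       [-1.29383789e-05, -9.99998271e-01, -1.85953445e-03]]), 'contact_force': array([-0.63025904,  0.49214409,  0.35908704]), 'torque': array([-0.02817448, -0.02511608,  0.0322334 ]), 'gripper_width': 85.60707969852221}
```

View pics/scene0.png

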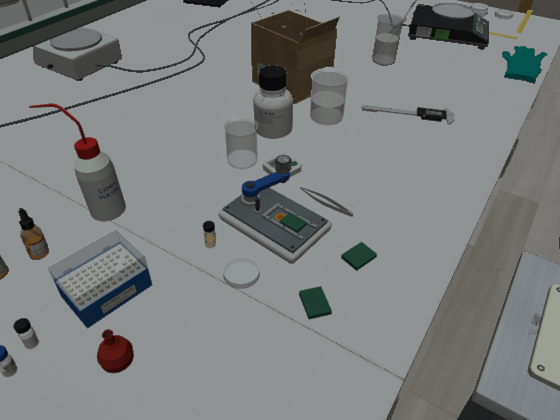

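View pics/top0.png

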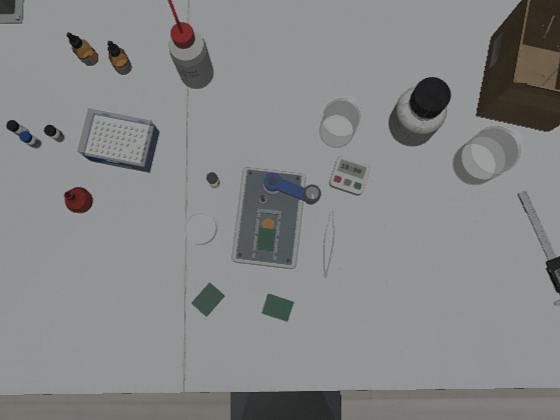

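The scene view shows the press at about (275,217). In the top view the press is at about (268,217), the arm points right with its screw head at (312,194), and the coupon is at (266,238). The timer is at (350,175), the tweezers at (329,243), the vial at (213,180) and the petri dish at (201,229). I'll zoom in next.

```bash
python3 - <<'E'
import cv2
a=cv2.imread("pics/top0.png")[155:285,180:380]; cv2.imwrite("pics/topz.png",cv2.resize(a,None,fx=4,fy=4,interpolation=cv2.INTER_CUBIC))
a=cv2.imread("pics/scene0.png")[140:270,200:370]; cv2.imwrite("pics/scz.png",cv2.resize(a,None,fx=4.5,fy=4.5,interpolation=cv2.INTER_CUBIC))
E
```

```text
(no output)
```

View pics/topz.png

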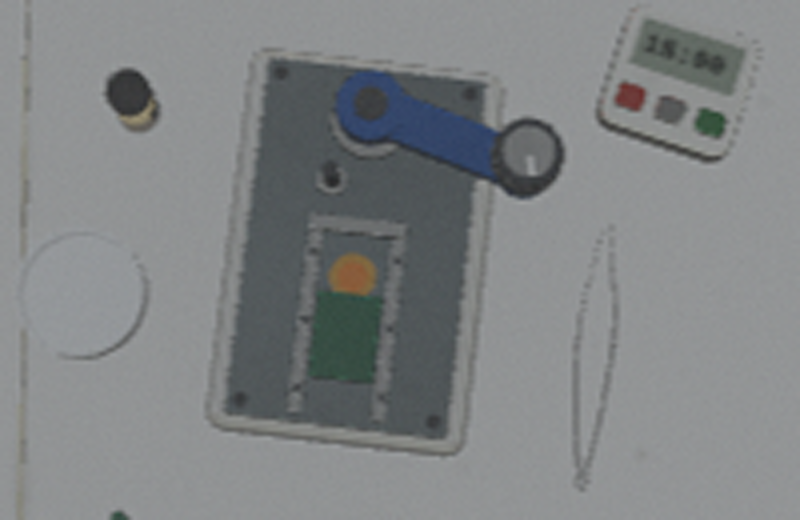

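View pics/scz.png

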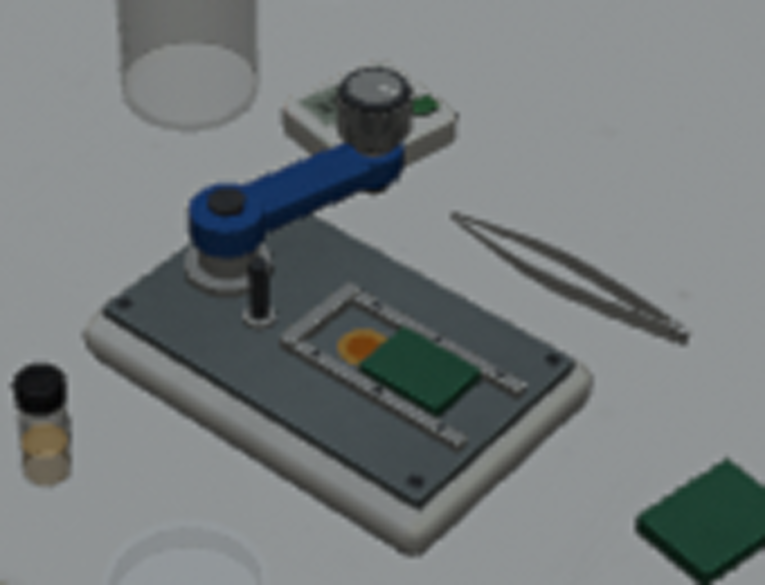

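```bash
cat > h.py <<'E'
import numpy as np, cv2
from rig import bot
def ray(n,px,z):
    c=bot.calibration(n);K=c["camera_matrix"];P=c["pose"]
    d=P[:3,:3]@np.linalg.inv(K)@np.array([px[0],px[1],1.]);o=P[:3,3]
    return (o+d*(z-o[2])/d[2])[:2]
def proj(n,p):
    c=bot.calibration(n);P=c["pose"];q=c["camera_matrix"]@(P[:3,:3].T@(np.array(p)-P[:3,3]));return q[:2]/q[2]
def mask(img,lo,hi):
    return cv2.inRange(cv2.cvtColor(img,cv2.COLOR_RGB2HSV),lo,hi)
E
python3 - <<'E'
from h import *
np.set_printoptions(precision=1,suppress=True)
for n in ("top","scene"):
    im=cv2.imread(f"pics/{n}0.png")[:,:,::-1].copy()
    for name,lo,hi,z in (("green",(60,70,20),(95,255,120),40),("blue",(105,100,40),(125,255,255),66),("amber",(8,100,100),(25,255,255),32)):
        m=mask(im,lo,hi)
        cs,_=cv2.findContours(m,cv2.RETR_EXTERNAL,cv2.CHAIN_APPROX_NONE)
        for c in cs:
            if cv2.contourArea(c)<25: continue
            M=cv2.moments(c);p=(M['m10']/M['m00'],M['m01']/M['m00'])
            w=np.array([ray(n,q[0],z) for q in c],np.float32)
            print(n,name,np.array(p),"world",ray(n,p,z),cv2.minAreaRect(w))
top=lambda x,y:(x/4+180-.375,y/4+155-.375)
for nm,p,z in (("scrBL",(281,73),32),("scrBR",(471,93),32),("scrFL",(239,400),32),("scrFR",(433,422),32),
 ("outBL",(256,49),25),("outBR",(502,76),25),("outFL",(208,428),25),("outFR",(460,455),25),("stopL",(320,233),32),("stopR",(393,241),32),("railFL",(295,415),37),("railFR",(379,422),37),("head",(528,151),97.5),("hinge",(371,103),68),
 ("windowtop",(353,253),32),("winL",(330,275),32),("winR",(377,275),32)):
    print(nm,ray("top",top(*p),z))
sc=lambda x,y:(x/4.5+200-.4,y/4.5+140-.4)
for nm,p,z in (("scrBL",(124,303),32),("scrFL",(415,481),32),("scrFR",(552,359),32),("head",(374,87),97.5),("hinge",(226,202),68)):
    print("S",nm,ray("scene",sc(*p),z))
E
```

```text
top green [285.9 306.9] world [394.    8.6] ((394.0263366699219, 21.85346221923828), (42.92143630981445, 34.56423568725586), 71.10920715332031)
top green [265.9 238.4] world [519.3  43.5] ((519.0715942382812, 43.432830810546875), (27.540626525878906, 38.82823944091797), 82.43981170654297)
top blue [282.3 185. ] world [614.1  12.2] ((614.8412475585938, 8.439399719238281), (75.87659454345703, 31.176677703857422), 72.26936340332031)
top blue [ 94.1 158.5] world [668.2 357.2] ((668.0661010742188, 357.8853759765625), (38.378273010253906, 6.59434175491333), 77.75375366210938)
top blue [ 24.9 136.1] world [712.4 486.7] ((712.6004028320312, 486.7153015136719), (18.77184295654297, 19.12224006652832), 89.25064849853516)
top amber [267.7 223.2] world [548.7  40. ] ((548.1973266601562, 40.37168884277344), (16.843931198120117, 16.987207412719727), 89.26404571533203)
top amber [119.3  60.3] world [874.4 327. ] ((874.65283203125, 326.4845886230469), (22.45016098022461, 24.383743286132812), 26.622556686401367)
top amber [87.4 53.1] world [890.1 390. ] ((889.8148193359375, 391.2467041015625), (11.811
[... 1565 characters left out ...]
((625.0624389648438, 151.9031982421875), (15.252279281616211, 12.580946922302246), 49.201297760009766)
scene amber [279.2 216.1] world [551.1  38.7] ((551.7078247070312, 39.03598403930664), (20.978919982910156, 12.140480995178223), 87.95177459716797)
scrBL [645.5  72.8]
scrBR [634.6 -17.1]
scrFL [490.6  93.1]
scrFR [479.3   3.4]
outBL [659.1  85. ]
outBR [644.3 -32.4]
outFL [478.3 108.1]
outFR [464.2  -9.1]
stopL [568.5  54.9]
stopR [564.3  20.8]
railFL [483.  67.]
railFR [479.2  28.4]
head [593.4 -38.7]
hinge [622.4  30.1]
windowtop [558.8  39.6]
winL [548.6  50.4]
winR [548.3  28.4]
S scrBL [646.9  71.3]
S scrFL [492.   91.5]
S scrFR [480.3   2.4]
S head [594.1 -39.7]
S hinge [623.6  28.4]
```

```bash
cat >> h.py <<'E'
W=np.array([547.5,39.6]);TH=np.radians(-7.4);U=np.array([np.cos(TH),np.sin(TH)]);V=np.array([-U[1],U[0]])
def P(x,y): return W+x*U+y*V
def st(target=None,head=None):
    s=bot.observe();R=s["tcp_rot"];p=s["position"]
    np.set_printoptions(precision=2,suppress=True)
    print("t",s["time"],"pos",p,"press",(p[:2]-W)@U,(p[:2]-W)@V,"zhead",np.degrees(np.arctan2(R[1,2],R[0,2])),"ydir",R[:,1])
    print("j",s["joints"],"F",s["contact_force"],"T",s["torque"],"w",s["gripper_width"])
    if target is not None:
        d=np.array(target)-p
        h=np.degrees(np.arctan2(R[1,2],R[0,2])) 
        if head is not None:
            print("turn wy",-((head-h+180)%360-180)); h=head
        a=np.radians(h);z=np.array([np.cos(a),np.sin(a),0]);y=np.array([0,0,-1.]);x=np.cross(y,z)
        print("shift x,y,z (m)",np.round(np.array([d@x,d@y,d@z])/1000,4))
E
python3 -m inch '[[[0,-9.77,0,0,0,0,0],[0,-9.77,0,0,0,0,0],[0,-9.77,0,0,0,0,0],[0,-9.77,0,0,0,0,0],[0,-9.77,0,0,0,0,0],[0,-9.77,0,0,0,0,0],[0,-9.77,0,0,0,0,0],[0,0,0,0,0,0,0]]]' 30
python3 - <<'E'
from h import *
t=P(-80,0); st([*t,110],-7.4)
E
```

```text
time: 1.1
position: [122.6, -484.4, 241.9]
tcp_rot: [[-0.131, -0.0, 0.991], [-0.991, 0.001, -0.131], [-0.001, -1.0, -0.0]]
contact_force: [-0.2, -0.2, 0.6]
gripper_width: 0.1
t 1.1 pos [ 122.56 -484.43  241.85] press -353.9107572191069 -574.3992987802803 zhead -7.5253712521857645 ydir [-0.  0. -1.]
j [-75.8   13.81   0.25  76.5    0.    21.72] F [-0.22 -0.16  0.58] T [ 0.02 -0.02 -0.02] w 0.0854191335943247
turn wy -0.12537125218577216
shift x,y,z (m) [-0.57  0.13  0.27]
```

```bash
python3 -m inch '[[[0,0,0,-0.057,0,0.027,0],[0,0,0,-0.057,0,0.027,0],[0,0,0,-0.057,0.01,0.027,0],[0,0,0,-0.057,0.02,0.027,0],[0,0,0,-0.057,0.02,0.027,0],[0,0,0,-0.057,0.02,0.027,0],[0,0,0,-0.057,0.02,0.027,0],[0,0,0,-0.057,0.02,0.027,0],[0,0,0,-0.057,0.02,0.027,0],[0,0,0,-0.057,0,0.027,0]]]' >/dev/null
python3 -m inch '[[[0,0,0,0,0,0,0],[0,0,0,0,0,0,0],[0,0,0,0,0,0,0]]]'
python3 - <<'E'
from h import *
t=P(-80,0); st([*t,46],-7.4)
f=bot.grab_frame("scene"); cv2.imwrite("pics/s1.png",cv2.resize(f[130:290,190:390,::-1],None,fx=3.7,fy=3.7))
E
```

```text
time: 2.72
position: [450.1, 24.4, 119.1]
tcp_rot: [[-0.132, -0.001, 0.991], [-0.991, -0.0, -0.132], [0.0, -1.0, -0.001]]
contact_force: [-0.1, -0.0, -0.4]
gripper_width: -0.0
t 2.725 pos [450.07  24.37 119.13] press -94.65332735944853 -27.65490708908002 zhead -7.572951914777146 ydir [-0. -0. -1.]
j [  3.11  13.9  -19.12  57.03  -0.01 100.68] F [-0.05 -0.02 -0.4 ] T [-0.02  0.05  0.01] w -0.031687526243814886
turn wy -0.1729519147771441
shift x,y,z (m) [-0.03  0.07  0.01]
```

View pics/s1.png

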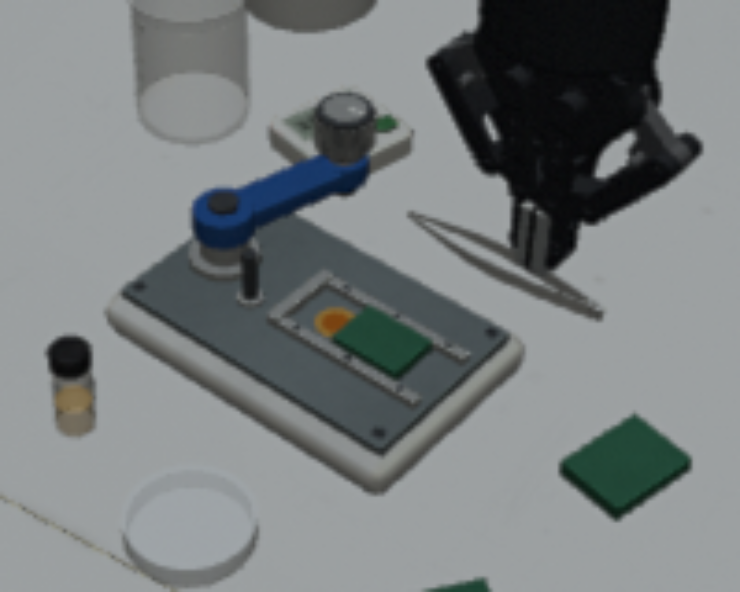

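The picture shows the closed fingers in front of the press and the coupon still in place at about (385,338). Nothing has been disturbed. Next I descend in front of the coupon.

```bash
sed -i 's/np.round(/np.array2string(precision=4,a=np.round(/; s/,4))$/,4)))/' h.py; python3 -m inch '[[[0,0,0,-0.0277,0,0.0147,0],[0,0,0,0,0.03,0,0],[0,0,0,0,0.03,0,0],[0,0,0,0,0.008,0,0],[0,0,0,0,0,0,0],[0,0,0,0,0,0,0]]]' 
python3 - <<'E'
from h import *
t=P(-63,0); st([*t,46],-7.4)
f=bot.grab_frame("scene"); cv2.imwrite("pics/s2.png",cv2.resize(f[130:290,190:390,::-1],None,fx=3.7,fy=3.7))
E
```

```text
time: 3.52
position: [470.1, 50.8, 52.4]
tcp_rot: [[-0.13, 0.002, 0.992], [-0.992, 0.0, -0.13], [-0.001, -1.0, 0.002]]
contact_force: [0.8, 0.2, -0.9]
gripper_width: 0.2
t 3.525 pos [470.08  50.75  52.39] press -78.21402438876645 1.0884532174355883 zhead -7.463166280720889 ydir [ 0.  0. -1.]
j [  6.16  20.82 -21.1   47.95  -0.   103.63] F [ 0.78  0.19 -0.89] T [ 0.03  0.02 -0.01] w 0.17873424077132372
turn wy -0.06316628072087838
shift x,y,z (m) [0.0011 0.0064 0.0152]
```

View pics/s2.png

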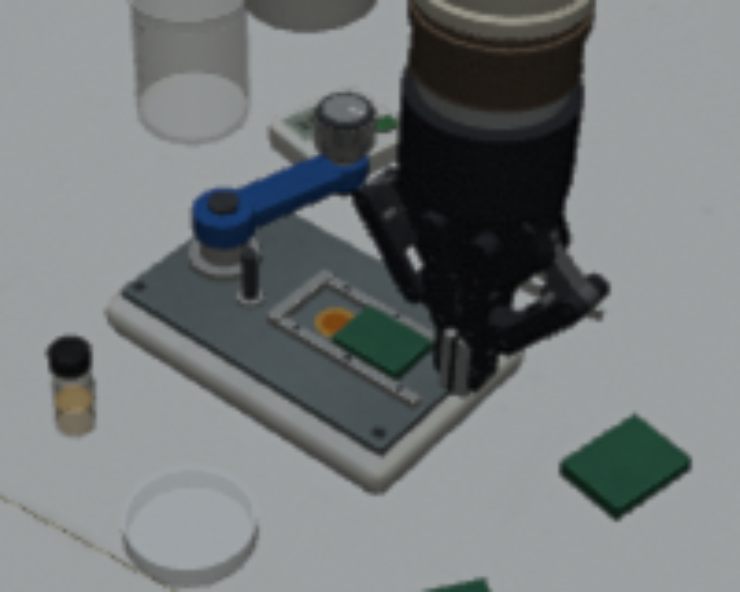

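The closed fingertips stand just above the plate in front of the coupon at about (460,380), in line with the guide. Next I go down and push.

```bash
python3 -m inch '[[[0,0,0,0.001,0.003,0,0],[0,0,0,0,0.003,0,0],[0,0,0,0,0,0,0],[0,0,0,0,0,0.004,0],[0,0,0,0,0,0.004,0],[0,0,0,0,0,0.004,0],[0,0,0,0,0,0.004,0],[0,0,0,0,0,0.004,0],[0,0,0,0,0,0.004,0],[0,0,0,0,0,0,0]]]' 
python3 - <<'E'
from h import *
t=P(-28,0); st([*t,46],-7.4)
f=bot.grab_frame("scene"); cv2.imwrite("pics/s3.png",cv2.resize(f[130:290,190:390,::-1],None,fx=3.7,fy=3.7))
E
```

```text
time: 4.82
position: [493.1, 46.9, 45.2]
tcp_rot: [[-0.129, 0.0, 0.992], [-0.992, -0.0, -0.129], [-0.0, -1.0, 0.0]]
contact_force: [1.3, -0.3, 0.1]
gripper_width: -0.3
t 4.825 pos [493.11  46.89  45.17] press -54.88022858239258 0.22635571721315897 zhead -7.419666789062243 ydir [ 0. -0. -1.]
j [  5.43  23.56 -18.03  48.4   -0.   102.85] F [ 1.31 -0.35  0.09] T [-0.01  0.05  0.02] w -0.28836806763389106
turn wy -0.019666789062256385
shift x,y,z (m) [ 0.0002 -0.0008  0.0269]
```

View pics/s3.png

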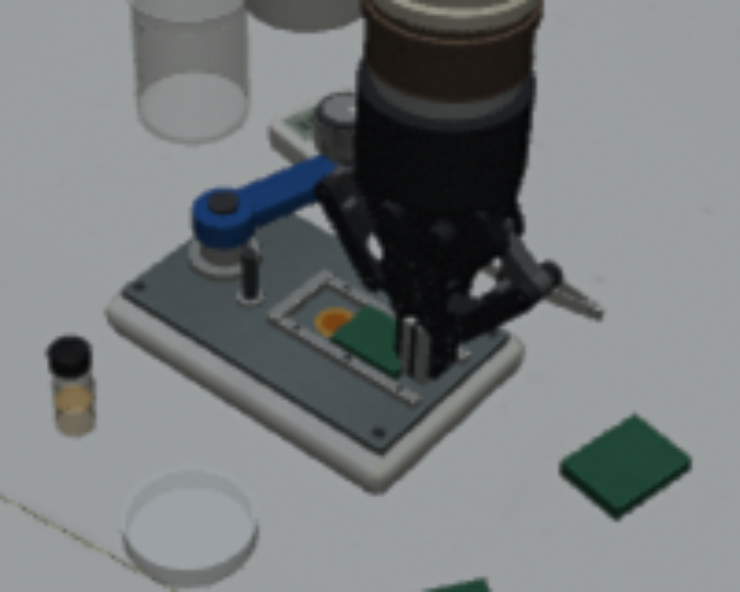

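The fingers are now next to the coupon's front end at about (400,350). I'll keep pushing and watch the force.

```bash
python3 -m inch '[[[0,0,0,0,0,0.003,0],[0,0,0,0,0,0.003,0],[0,0,0,0,0,0.003,0],[0,0,0,0,0,0.003,0],[0,0,0,0,0,0.003,0],[0,0,0,0,0,0.003,0],[0,0,0,0,0,0.003,0],[0,0,0,0,0,0.002,0],[0,0,0,0,0,0.002,0],[0,0,0,0,0,0,0]]]' 
python3 - <<'E'
from h import *
st()
f=bot.grab_frame("scene"); cv2.imwrite("pics/s4.png",cv2.resize(f[130:290,190:390,::-1],None,fx=3.7,fy=3.7))
E
```

```text
time: 6.12
position: [517.8, 43.7, 45.2]
tcp_rot: [[-0.129, 0.0, 0.992], [-0.992, -0.0, -0.129], [-0.0, -1.0, 0.0]]
contact_force: [-0.1, -1.0, 0.9]
gripper_width: -0.0
t 6.125 pos [517.78  43.7   45.2 ] press -29.998874217592284 0.23791653608335875 zhead -7.415638787110028 ydir [ 0. -0. -1.]
j [  4.83  25.8  -14.24  49.93  -0.   102.24] F [-0.1  -0.97  0.85] T [ 0.03 -0.06  0.03] w -0.0262587790118154
```

View pics/s4.png

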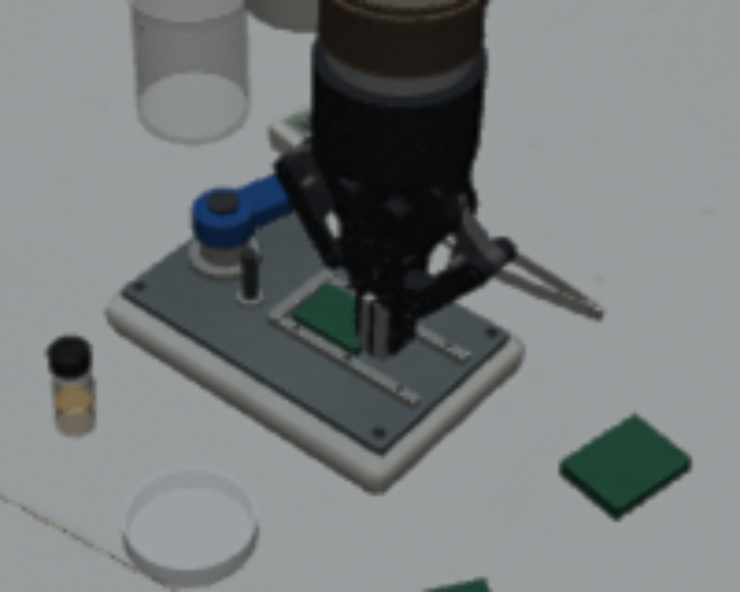

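The coupon has slid back with the tool and covers the window at about (330,315). A small gap to the stop seems to remain, so I'll go on in 1 mm rows until the force rises.

```bash
for i in 1; do python3 -m inch '[[[0,0,0,0,0,0.001,0],[0,0,0,0,0,0.001,0],[0,0,0,0,0,0,0]]]'; done; python3 -m inch '[[[0,0,0,0,0,0.001,0],[0,0,0,0,0,0,0]]]';python3 -m inch '[[[0,0,0,0,0,0.001,0],[0,0,0,0,0,0,0]]]'
python3 - <<'E'
from h import *
st()
E
```

```text
time: 6.55
position: [519.6, 43.5, 45.2]
tcp_rot: [[-0.129, 0.0, 0.992], [-0.992, -0.0, -0.129], [-0.0, -1.0, 0.0]]
contact_force: [-0.1, -0.0, 0.5]
gripper_width: 0.4
time: 6.8
position: [520.7, 43.3, 45.2]
tcp_rot: [[-0.129, 0.0, 0.992], [-0.992, 0.0, -0.129], [-0.0, -1.0, 0.0]]
contact_force: [-0.1, -0.3, 0.5]
gripper_width: -0.3
time: 7.05
position: [521.5, 43.2, 45.2]
tcp_rot: [[-0.129, -0.0, 0.992], [-0.992, 0.0, -0.129], [0.0, -1.0, -0.0]]
contact_force: [-0.1, -0.1, 0.0]
gripper_width: 0.1
t 7.05 pos [521.5   43.21  45.15] press -26.24844232755957 0.2299086378972458 zhead -7.412766744664323 ydir [-0.  0. -1.]
j [  4.74  26.16 -13.64  50.2    0.   102.15] F [-0.13 -0.12  0.01] T [ 0.04  0.08 -0.02] w 0.10534541804477533
```

```bash
for i in 1; do python3 -m inch '[[[0,0,0,0,0,0.001,0],[0,0,0,0,0,0,0]]]'|grep -E "pos|contact"; python3 -m inch '[[[0,0,0,0,0,0.001,0],[0,0,0,0,0,0,0]]]'|grep -E "pos|contact"; done
python3 - <<'E'
from h import *
st()
f=bot.grab_frame("scene"); cv2.imwrite("pics/s5.png",cv2.resize(f[170:240,230:340,::-1],None,fx=7,fy=7))
E
```

```text
position: [521.6, 43.2, 45.0]
contact_force: [-3.3, 0.3, 2.4]
position: [521.7, 43.1, 44.9]
contact_force: [-5.5, 1.5, 4.0]
t 7.55 pos [521.68  43.14  44.89] press -26.05653647420473 0.18848688597753022 zhead -7.397042966301216 ydir [-0.  0. -1.]
j [  4.7   26.32 -13.41  50.46   0.04 102.1 ] F [-5.49  1.46  4.03] T [ 0.18  1.23 -0.03] w -0.007037396435529018
```

View pics/s5.png

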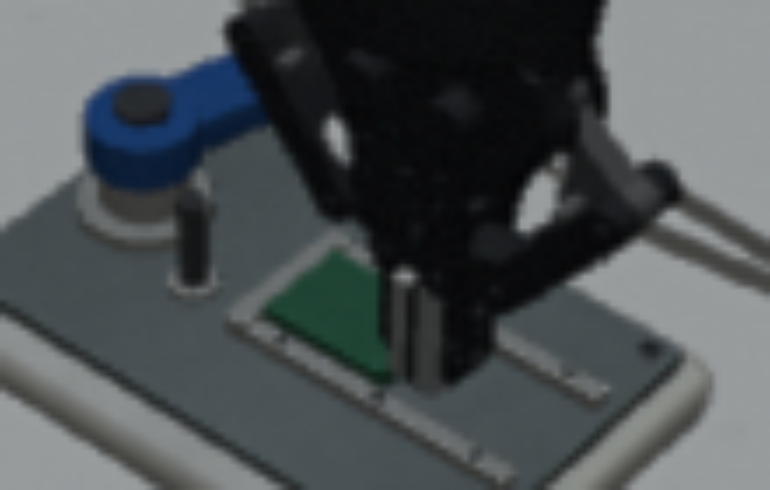

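The force rose to 5.5 N at -26 mm, so the coupon is home. In the picture its back edge is on the stop at about (300,270). Next I back off, lift, and turn for the thumbscrew.

```bash
python3 -m inch '[[[0,0,0,0,0,-0.01,0],[0,0,0,0,0,-0.012,0],[0,0,0,0,-0.05,0,0],[0,0,0,0,-0.06,0,0],[0,-10.6,0,0,0,0,0.54],[0,-10.6,0,0,0,0,0.54],[0,-10.6,0,0,0,0,0.54],[0,-10.6,0,0,0,0,0.54],[0,-10.6,0,0,0,0,0.54],[0,-10.6,0,0,0,0,0.54]]]' >/dev/null; python3 -m inch '[[[0,-10.6,0,0,0,0,0.54],[0,-10.6,0,0,0,0,0.54],[0,-10.6,0,0,0,0,0.54],[0,-10.6,0,0,0,0,0.54],[0,-10.6,0,0,0,0,0.54],[0,-10.6,0,0,0,0,0.54],[0,0,0,0,0,0,0.54],[0,0,0,0,0,0,0.54]]]'
python3 - <<'E'
from h import *
st([593.5,-39.2,130],120)
f=bot.grab_frame("scene"); cv2.imwrite("pics/s6.png",cv2.resize(f[130:290,190:390,::-1],None,fx=3.7,fy=3.7))
f=bot.grab_frame("top"); cv2.imwrite("pics/t6.png",cv2.resize(f[155:285,180:380,::-1],None,fx=4,fy=4))
E
```

```text
time: 9.85
position: [501.5, 45.8, 155.2]
tcp_rot: [[0.869, 0.0, -0.495], [0.495, -0.0, 0.869], [0.0, -1.0, -0.0]]
contact_force: [0.7, -0.1, 0.5]
gripper_width: 46.6
t 9.85 pos [501.51  45.81 155.23] press -46.41095394451048 0.2317264577793574 zhead 119.64105925232646 ydir [ 0. -0. -1.]
j [  5.22  17.37  -8.31  64.3   -0.   -24.42] F [ 0.66 -0.12  0.54] T [-0.01 -0.02  0.  ] w 46.56550760907182
turn wy -0.3589407476735573
shift x,y,z (m) [ 0.0372  0.0252 -0.1196]
```

View pics/s6.png

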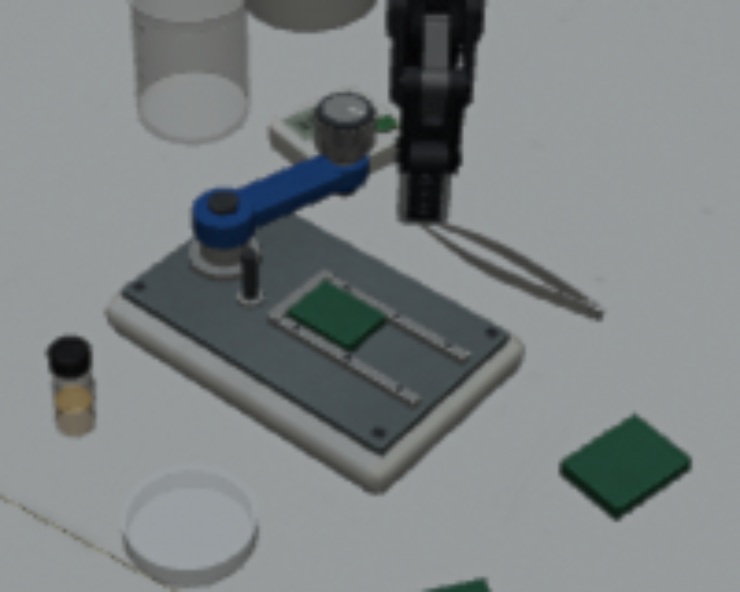

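View pics/t6.png

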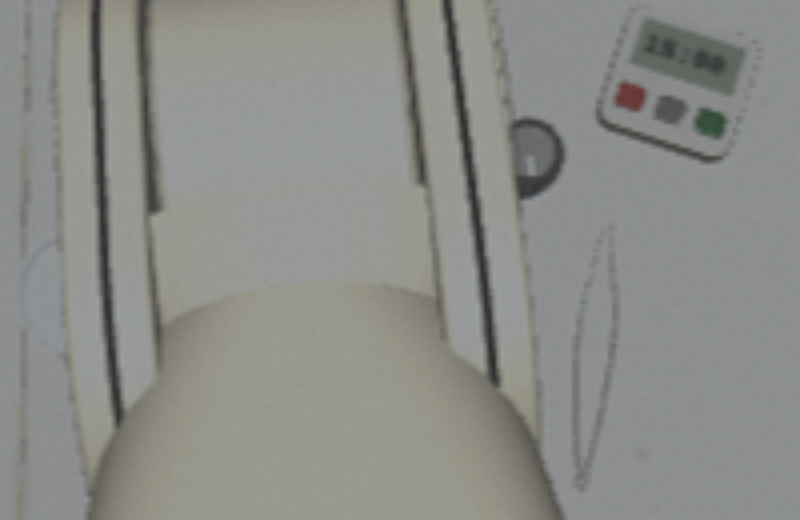

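The coupon is home under the stop at about (335,312), and everything else is unmoved. I move over the screw head.

```bash
python3 -m inch '[[[0,-0.36,0,0.0186,0,-0.06,0.54],[0,0,0,0.0186,0,-0.06,0.54],[0,0,0,0,0.02,0,0.54],[0,0,0,0,0,0,0.54],[0,0,0,0,0,0,0.54]]]'
python3 - <<'E'
from h import *
st([593.5,-39.2,78],120)
f=bot.grab_frame("scene"); cv2.imwrite("pics/s7.png",cv2.resize(f[110:240,200:380,::-1],None,fx=4.2,fy=4.2))
E
```

```text
time: 10.58
position: [593.0, -38.8, 135.4]
tcp_rot: [[0.865, -0.0, -0.502], [0.502, 0.0, 0.865], [-0.0, -1.0, 0.0]]
contact_force: [0.1, -0.1, -0.3]
gripper_width: 46.3
t 10.575 pos [592.96 -38.76 135.43] press 55.169130581363305 -71.85399474479415 zhead 120.15304711563705 ydir [-0.  0. -1.]
j [ -3.74  28.     4.78  66.81   0.   -33.89] F [ 0.09 -0.14 -0.29] T [ 0.01 -0.04 -0.01] w 46.34288464987197
turn wy 0.15304711563703677
shift x,y,z (m) [ 0.0003  0.0574 -0.0007]
```

View pics/s7.png

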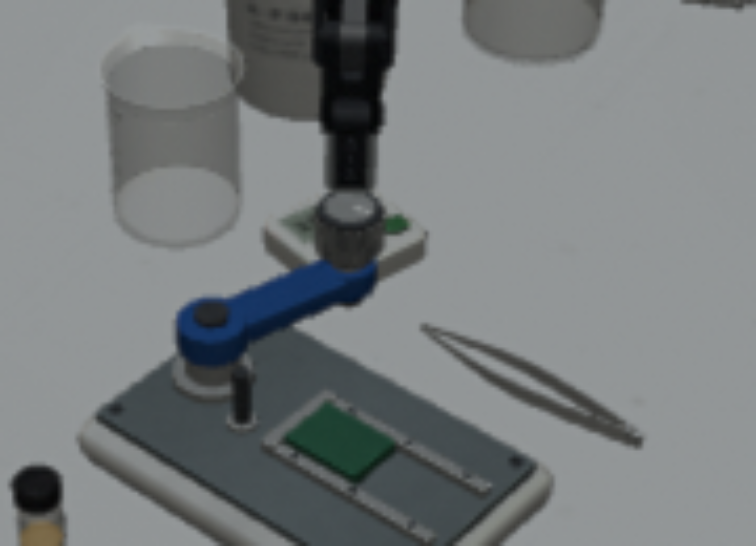

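The jaw is in line above the head at about (350,205) as seen from this side. I descend in steps and watch the force.

```bash
python3 -m inch '[[[0,0,0,0,0.02,-0.0007,0.54],[0,0,0,0,0.015,0,0.54],[0,0,0,0,0,0,0.54]]]'; python3 -m inch '[[[0,0,0,0,0.01,0,0.54],[0,0,0,0,0.01,0,0.54],[0,0,0,0,0,0,0.54]]]'
python3 - <<'E'
from h import *
st([593.5,-39.2,78],120)
f=bot.grab_frame("scene"); cv2.imwrite("pics/s8.png",cv2.resize(f[110:240,200:380,::-1],None,fx=4.2,fy=4.2))
f=bot.grab_frame("top"); cv2.imwrite("pics/t8.png",cv2.resize(f[155:285,180:380,::-1],None,fx=4,fy=4))
E
```

```text
time: 11.0
position: [592.5, -39.3, 99.2]
tcp_rot: [[0.864, -0.003, -0.503], [0.503, 0.0, 0.864], [-0.002, -1.0, 0.002]]
contact_force: [0.3, 0.3, -0.2]
gripper_width: 45.9
time: 11.38
position: [592.9, -39.7, 79.0]
tcp_rot: [[0.865, -0.002, -0.502], [0.502, 0.0, 0.865], [-0.002, -1.0, 0.001]]
contact_force: [-0.7, 0.3, 0.1]
gripper_width: 46.2
t 11.375 pos [592.87 -39.69  79.03] press 55.204539804484675 -72.78971804069744 zhead 120.14560892253215 ydir [-0.  0. -1.]
j [ -3.83  30.9    0.53  59.75   0.   -33.98] F [-0.73  0.29  0.13] T [ 0.02 -0.01 -0.05] w 46.18547779739873
turn wy 0.14560892253214774
shift x,y,z (m) [0.0008 0.001  0.0001]
```

View pics/s8.png

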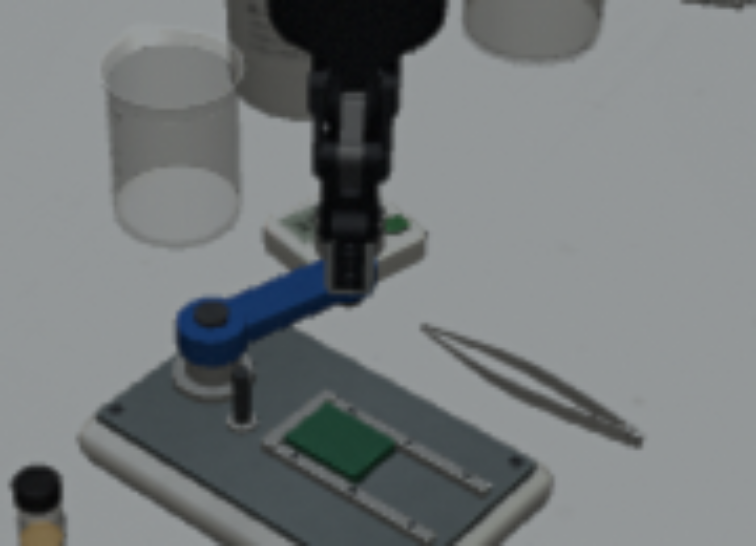

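The fingers cage the head without contact. I work out the arc for the swing with fixed tool orientation.

```bash
python3 - <<'E'
from h import *
H=P(75,0); a0=np.degrees(np.arctan2(-39.2-H[1],593.5-H[0])); print(H,a0)
a=np.linspace(a0,-180-7.4-0 if a0<-180 else -187.4,16)
pts=np.array([H+75*np.array([np.cos(np.radians(t)),np.sin(np.radians(t))]) for t in a])
h=np.radians(120.1);z=np.array([np.cos(h),np.sin(h)]);x=np.array([np.cos(h-np.pi/2),np.sin(h-np.pi/2)])
d=np.diff(pts,axis=0)/1000; print(np.round(np.c_[d@x,d@z],4)); print(pts[-1])
E
```

```text
[621.87533718  29.94033026] -112.31334986081308
[[-0.0038  0.0054]
 [-0.0033  0.0057]
 [-0.0028  0.0059]
 [-0.0022  0.0062]
 [-0.0017  0.0063]
 [-0.0011  0.0064]
 [-0.0006  0.0065]
 [-0.      0.0066]
 [ 0.0006  0.0065]
 [ 0.0011  0.0065]
 [ 0.0017  0.0063]
 [ 0.0022  0.0062]
 [ 0.0028  0.0059]
 [ 0.0033  0.0057]
 [ 0.0038  0.0054]]
[547.5  39.6]
```

```bash
python3 -m inch '[[[0,0,0,0.0008,0,0.005,0.54],[0,0,0,-0.0038,0,0.0054,0.54],[0,0,0,-0.0033,0,0.0057,0.54],[0,0,0,-0.0028,0,0.0059,0.54],[0,0,0,-0.0022,0,0.0062,0.54],[0,0,0,0,0,0,0.54]]]'
python3 - <<'E'
from h import *
st()
f=bot.grab_frame("scene"); cv2.imwrite("pics/s9.png",cv2.resize(f[110:240,200:380,::-1],None,fx=4.2,fy=4.2))
E
```

```text
time: 12.22
position: [568.9, -21.9, 80.5]
tcp_rot: [[0.865, -0.001, -0.502], [0.502, -0.002, 0.865], [-0.001, -1.0, -0.001]]
contact_force: [-0.6, -4.4, -0.4]
gripper_width: 46.2
t 12.225 pos [568.85 -21.85  80.47] press 29.08914351489094 -58.18889637179674 zhead 120.10276190404906 ydir [-0. -0. -1.]
j [ -2.15  28.25  -3.8   57.99  -0.1  -32.25] F [-0.56 -4.38 -0.36] T [-0.82  0.03 -0.07] w 46.20299565498853
```

View pics/s9.png

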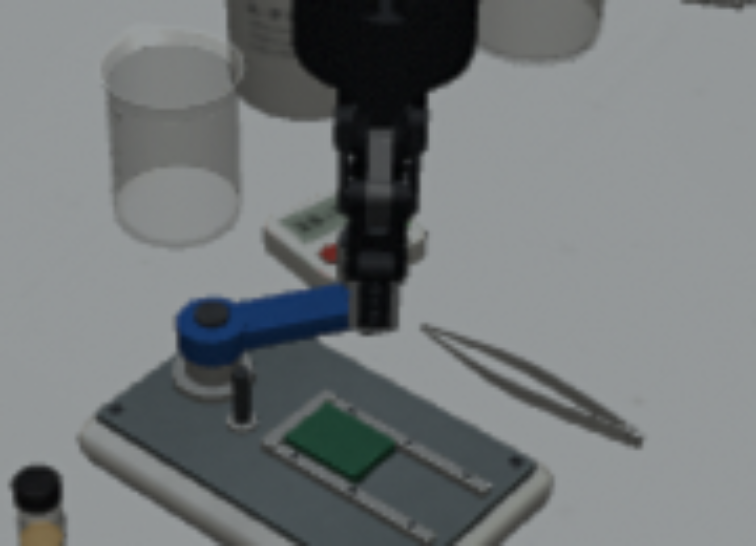

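The arm swings with the jaw, and the bar now reaches (340,310). The push is about 4 N. I continue.

```bash
python3 -m inch '[[[0,0,0,-0.0017,0,0.0063,0.54],[0,0,0,-0.0011,0,0.0064,0.54],[0,0,0,-0.0006,0,0.0065,0.54],[0,0,0,0,0,0.0066,0.54],[0,0,0,0.0006,0,0.0065,0.54],[0,0,0,0.0011,0,0.0065,0.54],[0,0,0,0.0017,0,0.0063,0.54],[0,0,0,0.0022,0,0.0062,0.54],[0,0,0,0.0028,0,0.0059,0.54],[0,0,0,0,0,0,0.54]]]'
python3 - <<'E'
from h import *
st()
f=bot.grab_frame("scene"); cv2.imwrite("pics/s10.png",cv2.resize(f[110:240,200:380,::-1],None,fx=4.2,fy=4.2))
E
```

```text
time: 13.52
position: [545.5, 32.4, 80.2]
tcp_rot: [[0.864, 0.0, -0.504], [0.504, 0.002, 0.864], [0.001, -1.0, 0.002]]
contact_force: [0.5, 0.8, 0.2]
gripper_width: 45.8
t 13.525 pos [545.52  32.39  80.23] press -1.035626254848426 -7.409470428333457 zhead 120.23303299756178 ydir [ 0.  0. -1.]
j [  3.33  25.96  -7.66  56.35   0.12 -26.9 ] F [0.53 0.8  0.17] T [ 0.03 -0.03 -0.  ] w 45.775660449720746
```

View pics/s10.png

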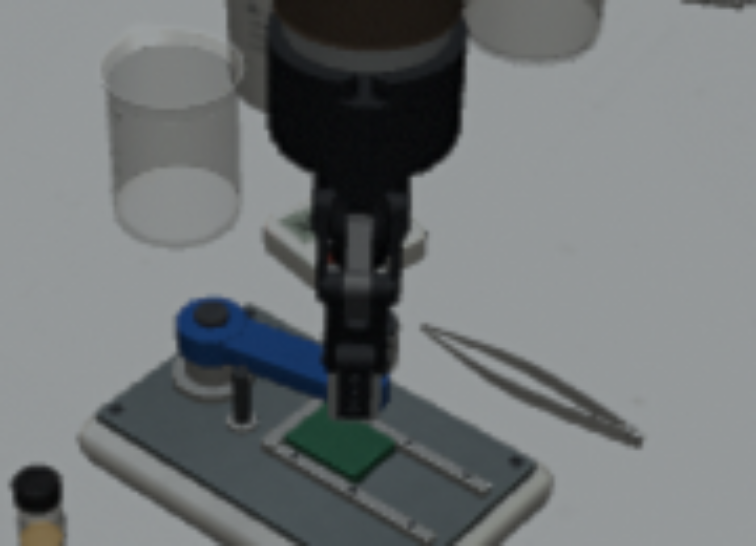

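The bar now points almost at the window, but the arm still trails short of its pin. I continue slowly along the arc.

```bash
python3 -m inch '[[[0,0,0,0.0033,0,0.0057,0.54],[0,0,0,0.0038,0,0.0054,0.54],[0,0,0,0,0,0,0.54]]]';  python3 -m inch '[[[0,0,0,0.001,0,0.002,0.54],[0,0,0,0.001,0,0.002,0.54],[0,0,0,0,0,0,0.54]]]'
python3 - <<'E'
from h import *
st()
f=bot.grab_frame("scene"); cv2.imwrite("pics/s11.png",cv2.resize(f[110:240,200:380,::-1],None,fx=4.2,fy=4.2))
E
```

```text
time: 13.95
position: [546.0, 44.9, 80.2]
tcp_rot: [[0.864, 0.0, -0.503], [0.503, 0.001, 0.864], [0.001, -1.0, 0.001]]
contact_force: [-0.1, -0.7, 0.3]
gripper_width: 45.9
time: 14.32
position: [545.9, 47.1, 80.1]
tcp_rot: [[0.865, 0.0, -0.501], [0.501, -0.003, 0.865], [-0.001, -1.0, -0.003]]
contact_force: [1.1, -6.8, -1.8]
gripper_width: 46.1
t 14.325 pos [545.91  47.14  80.12] press -2.548234829388583 7.26783407062144 zhead 120.08139346272719 ydir [ 0. -0. -1.]
j [  5.03  26.12  -7.42  56.45  -0.18 -25.05] F [ 1.11 -6.8  -1.81] T [-1.31 -0.16 -0.06] w 46.12384059887593
```

View pics/s11.png

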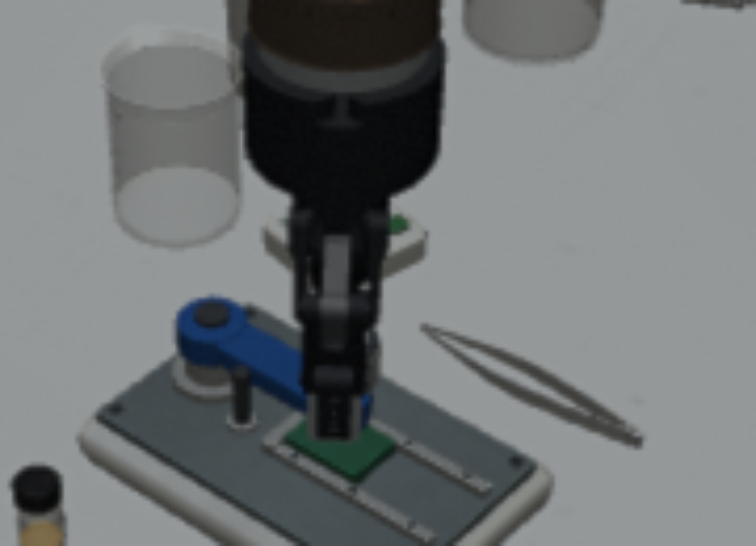

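```bash
python3 -m inch '[[[0,0,0,0.001,0,0.0015,0.54],[0,0,0,0,0,0,0.54]]]'; python3 - <<'E'
from h import *
st()
f=bot.grab_frame("scene"); cv2.imwrite("pics/s12.png",cv2.resize(f[170:240,230:340,::-1],None,fx=7,fy=7))
st([*P(0,0),79],120)
E
```

```text
time: 14.62
position: [546.4, 47.6, 80.1]
tcp_rot: [[0.866, 0.001, -0.5], [0.5, -0.006, 0.866], [-0.002, -1.0, -0.006]]
contact_force: [3.4, -10.5, -1.3]
gripper_width: 46.2
t 14.625 pos [546.44  47.6   80.11] press -2.079517435396114 7.796040127192369 zhead 120.0198950853503 ydir [ 0.   -0.01 -1.  ]
j [  5.16  26.16  -7.36  56.44  -0.33 -24.86] F [  3.37 -10.48  -1.33] T [-1.93 -0.36 -0.05] w 46.19781345773892
t 14.675 pos [546.44  47.57  80.11] press -2.080788882090516 7.771715638379146 zhead 120.01318113672191 ydir [ 0.   -0.01 -1.  ]
j [  5.15  26.16  -7.36  56.44  -0.32 -24.86] F [  1.94 -10.05  -1.24] T [-1.94 -0.36 -0.13] w 45.88066925953149
turn wy 0.013181136721925668
shift x,y,z (m) [-0.0031  0.0011 -0.0074]
```

View pics/s12.png

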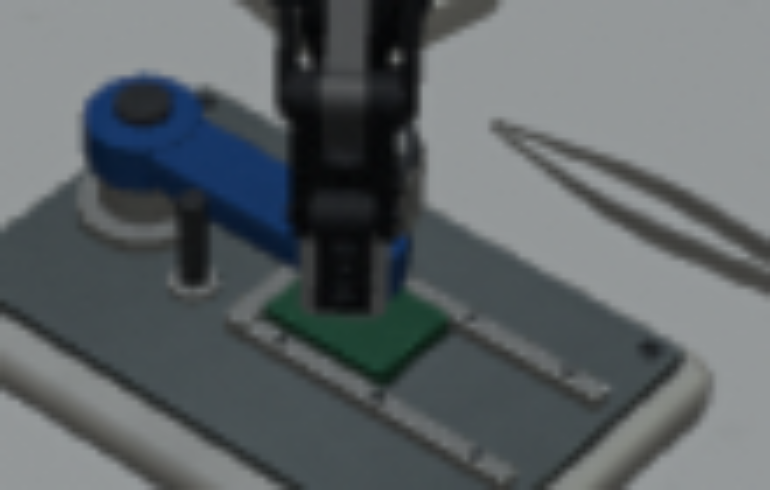

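The arm is on its stop pin. The force climbed to 10 N with no further motion, right where the window geometry predicts. I centre the cage on the axis and wind back to gain wrist travel before gripping.

```bash
python3 -m inch '[[[0,0,0,-0.002,-0.001,-0.005,0.54],[0,0,0,-0.001,0,-0.004,0.54],[0,0,0,0,0,0,0.54]]]'; python3 - <<'E'
from h import *
st([*P(0,0),81],120)
E
```

```text
time: 15.05
position: [547.8, 41.3, 81.3]
tcp_rot: [[0.865, 0.0, -0.502], [0.502, 0.001, 0.865], [0.001, -1.0, 0.001]]
contact_force: [0.0, -0.7, 0.4]
gripper_width: 46.7
t 15.05 pos [547.79  41.31  81.26] press 0.06414313363110327 1.7336063276717133 zhead 120.14710695496517 ydir [ 0.  0. -1.]
j [  4.29  26.19  -7.11  56.69   0.05 -25.86] F [ 0.01 -0.67  0.41] T [ 0.01  0.03 -0.01] w 46.666049085954484
turn wy 0.14710695496518156
shift x,y,z (m) [-0.0011  0.0003 -0.0013]
```

```bash
python3 -m inch '[[[0,0,0,-0.001,0,-0.0013,0.54],[0,-10,0,0,0,0,0.54],[0,-10,0,0,0,0,0.54],[0,-10,0,0,0,0,0.54],[0,-10,0,0,0,0,0.54],[0,0,0,0,0,0,0.54]]]'; python3 - <<'E'
from h import *
st([*P(0,0),81],160)
E
python3 -m inch '[[[0,0,0,0,0,0,0.3],[0,0,0,0,0,0,0.3],[0,0,0,0,0,0,0.3],[0,0,0,0,0,0,0.3],[0,0,0,0,0,0,0.3],[0,0,0,0,0,0,0.3]]]' 30
python3 - <<'E'
from h import *
st([*P(0,0),81],160)
f=bot.grab_frame("scene"); cv2.imwrite("pics/s13.png",cv2.resize(f[170:240,230:340,::-1],None,fx=7,fy=7))
E
```

```text
time: 15.8
position: [547.4, 39.7, 81.2]
tcp_rot: [[0.341, -0.0, -0.94], [0.94, 0.0, 0.341], [0.0, -1.0, 0.0]]
contact_force: [-0.3, -0.3, -1.0]
gripper_width: 46.2
t 15.8 pos [547.39  39.66  81.15] press -0.11310017569291125 0.05057889711849221 zhead 160.052313010252 ydir [-0.  0. -1.]
j [  4.14  26.16  -7.18  56.67   0.01 -65.91] F [-0.29 -0.29 -0.98] T [-0.02 -0.03  0.  ] w 46.17334505950944
turn wy 0.052313010251992864
shift x,y,z (m) [-0.      0.0002 -0.0001]
time: 16.55
position: [547.7, 39.5, 81.4]
tcp_rot: [[0.34, 0.001, -0.941], [0.941, 0.0, 0.34], [0.0, -1.0, -0.001]]
contact_force: [0.8, 0.2, 1.7]
gripper_width: 31.0
t 16.55 pos [547.72  39.49  81.37] press 0.23507113698907303 -0.07588977815043355 zhead 160.14197717075342 ydir [ 0.  0. -1.]
j [  4.12  26.15  -7.16  56.66   0.   -66.02] F [0.84 0.15 1.68] T [ 0.09 -0.15 -0.08] w 30.955237471709392
turn wy 0.14197717075342098
shift x,y,z (m) [0.     0.0004 0.0002]
```

View pics/s13.png

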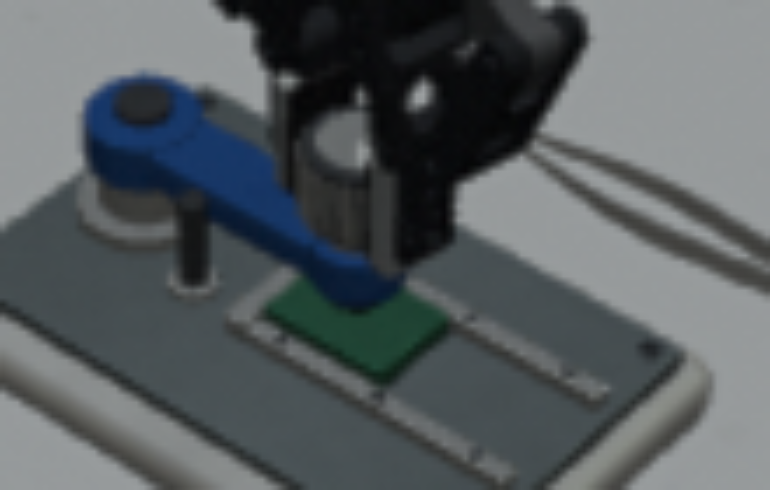

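The head is gripped at 31 mm, with its top at about (350,140) between the fingers. The pad is still clear of the coupon. I turn clockwise and watch the moment about z.

```bash
cat > tq.py <<'E'
from h import *
s=[bot.observe() for _ in range(1)][0]
R=s["tcp_rot"];print("t",s["time"],"head %.1f"%np.degrees(np.arctan2(R[1,2],R[0,2])),"T",s["torque"].round(3),"F",s["contact_force"].round(1),"e6",s["effort"][5].round(3),"j6",s["joints"][5].round(1),"w %.1f"%s["gripper_width"])
E
python3 tq.py
python3 -m inch '[[[0,6,0,0,0,0,0.3],[0,6,0,0,0,0,0.3],[0,6,0,0,0,0,0.3],[0,6,0,0,0,0,0.3]]]'>/dev/null; python3 tq.py
python3 -m inch '[[[0,6,0,0,0,0,0.3],[0,6,0,0,0,0,0.3],[0,6,0,0,0,0,0.3]]]'>/dev/null; python3 tq.py
python3 -m inch '[[[0,6,0,0,0,0,0.3],[0,6,0,0,0,0,0.3]]]'>/dev/null; python3 tq.py
python3 -m inch '[[[0,6,0,0,0,0,0.3]]]'>/dev/null; python3 tq.py
```

```text
t 16.6 head 160.1 T [ 0.035 -0.035 -0.057] F [-0.1 -0.8  1.7] e6 -0.053 j6 -66.0 w 30.8
t 17.1 head 136.0 T [ 0.018 -0.032  0.06 ] F [-0.   0.5  2.5] e6 -0.635 j6 -41.8 w 30.7
t 17.475 head 118.0 T [ 0.142 -0.006  0.01 ] F [-0.3  0.5  3.2] e6 -0.635 j6 -23.8 w 30.9
t 17.725 head 106.0 T [ 0.165 -0.002  0.022] F [-1.   0.2  2.7] e6 -0.635 j6 -11.8 w 31.2
t 17.85 head 100.0 T [0.194 0.041 0.112] F [0.1 0.8 3.7] e6 -0.634 j6 -5.8 w 31.1
```

```bash
python3 - <<'E'
from h import *
f=bot.grab_frame("scene"); cv2.imwrite("pics/s14.png",cv2.resize(f[170:240,230:340,::-1],None,fx=7,fy=7))
E
python3 tq.py
```

```text
t 17.9 head 99.9 T [ 0.235  0.015 -0.039] F [-1.   1.5  2.3] e6 0.162 j6 -5.7 w 30.8
```

View pics/s14.png

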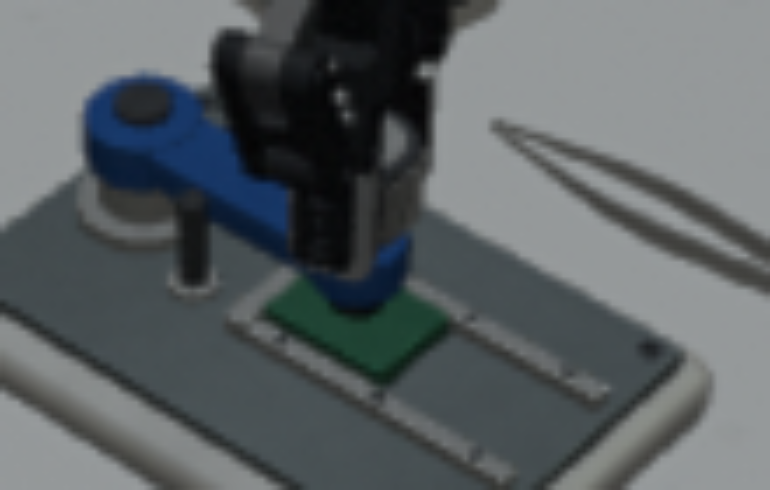

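The black pad has come into view under the nose at (360,305), so the screw is turning with the jaw. I continue in small steps; the joint-6 effort (-0.635 free-running) is the low-noise reference.

```bash

python3 -m inch '[[[0,5,0,0,0,0,0.3],[0,5,0,0,0,0,0.3]]]'>/dev/null; python3 tq.py
python3 -m inch '[[[0,5,0,0,0,0,0.3],[0,5,0,0,0,0,0.3]]]'>/dev/null; python3 tq.py
python3 -m inch '[[[0,5,0,0,0,0,0.3],[0,5,0,0,0,0,0.3]]]'>/dev/null; python3 tq.py
```

```text
t 18.15 head 90.1 T [ 0.288 -0.004  0.052] F [-0.   1.4  3.5] e6 -0.522 j6 4.0 w 31.4
t 18.4 head 80.1 T [0.32  0.015 0.081] F [0.6 1.6 2.8] e6 -0.521 j6 14.0 w 30.9
t 18.65 head 70.1 T [0.354 0.046 0.069] F [-0.7  2.3  2.3] e6 -0.521 j6 24.0 w 31.1
```

```bash

python3 -m inch '[[[0,5,0,0,0,0,0.3],[0,5,0,0,0,0,0.3]]]'>/dev/null; python3 tq.py
python3 -m inch '[[[0,5,0,0,0,0,0.3]]]'>/dev/null; python3 tq.py
```

```text
t 18.9 head 60.1 T [0.406 0.045 0.038] F [-0.8  2.7  2.4] e6 -0.521 j6 34.0 w 31.2
t 19.025 head 55.1 T [0.317 0.007 0.004] F [0.1 2.3 1.9] e6 -0.521 j6 39.0 w 30.9
```

```bash

python3 -m inch '[[[0,5,0,0,0,0,0.3],[0,5,0,0,0,0,0.3]]]'>/dev/null; python3 tq.py
python3 -m inch '[[[0,5,0,0,0,0,0.3]]]'>/dev/null; python3 tq.py
python3 - <<'E'
from h import *
f=bot.grab_frame("scene"); cv2.imwrite("pics/s15.png",cv2.resize(f[170:240,230:340,::-1],None,fx=7,fy=7))
E
```

```text
t 19.275 head 45.1 T [ 0.416 -0.006  0.005] F [0.2 1.9 2.8] e6 -0.521 j6 49.0 w 31.6
t 19.4 head 40.1 T [ 0.423 -0.087  0.019] F [0.7 2.7 1.7] e6 -0.521 j6 54.0 w 30.7
```

View pics/s15.png

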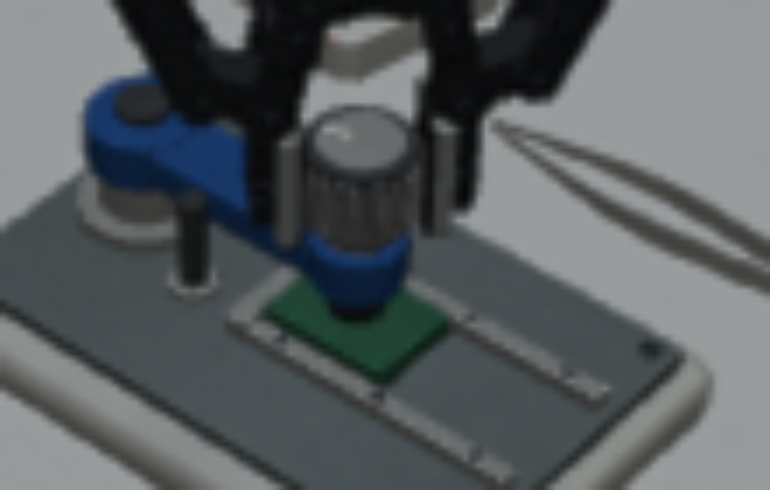

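The index line has moved to (340,133), consistent with about 120° clockwise. The pad shows under the nose at (357,308), but there is no torque rise yet. I continue.

```bash

python3 -m inch '[[[0,5,0,0,0,0,0.3],[0,5,0,0,0,0,0.3]]]'>/dev/null; python3 tq.py
python3 -m inch '[[[0,5,0,0,0,0,0.3]]]'>/dev/null; python3 tq.py
python3 -m inch '[[[0,5,0,0,0,0,0.3]]]'>/dev/null; python3 tq.py
python3 -m inch '[[[0,5,0,0,0,0,0.3]]]'>/dev/null; python3 tq.py
```

```text
t 19.7 head 30.2 T [ 0.485 -0.068  0.076] F [-0.2  3.   3.3] e6 -0.522 j6 64.0 w 31.4
t 19.825 head 25.2 T [ 0.497 -0.054  0.047] F [-0.3  2.8  2.3] e6 -0.521 j6 69.0 w 31.6
t 19.95 head 20.2 T [ 0.425 -0.129  0.091] F [0.  2.4 2.2] e6 -0.521 j6 74.0 w 31.1
t 20.075 head 15.2 T [ 0.494 -0.151  0.07 ] F [-0.   3.2  2.7] e6 -0.521 j6 79.0 w 31.3
```

```bash

python3 -m inch '[[[0,5,0,0,0,0,0.3]]]'>/dev/null; python3 tq.py
python3 -m inch '[[[0,5,0,0,0,0,0.3]]]'>/dev/null; python3 tq.py
python3 -m inch '[[[0,5,0,0,0,0,0.3]]]'>/dev/null; python3 tq.py
python3 -m inch '[[[0,5,0,0,0,0,0.3]]]'>/dev/null; python3 tq.py
python3 - <<'E'
from h import *
f=bot.grab_frame("scene"); cv2.imwrite("pics/s16.png",cv2.resize(f[170:240,230:340,::-1],None,fx=7,fy=7))
E
python3 tq.py
```

```text
t 20.2 head 10.2 T [ 0.484 -0.161  0.087] F [0.4 2.2 1.9] e6 -0.521 j6 84.0 w 31.2
t 20.325 head 5.2 T [ 0.546 -0.096  0.044] F [1.1 2.1 2.8] e6 -0.517 j6 89.0 w 31.1
t 20.45 head 0.2 T [ 0.489 -0.081  0.124] F [0.8 2.3 2.8] e6 -0.496 j6 94.0 w 30.7
t 20.575 head -4.8 T [ 0.556 -0.143  0.046] F [0.5 2.9 2.8] e6 -0.482 j6 99.0 w 31.3
t 20.625 head -4.9 T [ 0.573 -0.204  0.028] F [1.  2.8 3.5] e6 0.18 j6 99.1 w 31.2
```

View pics/s16.png

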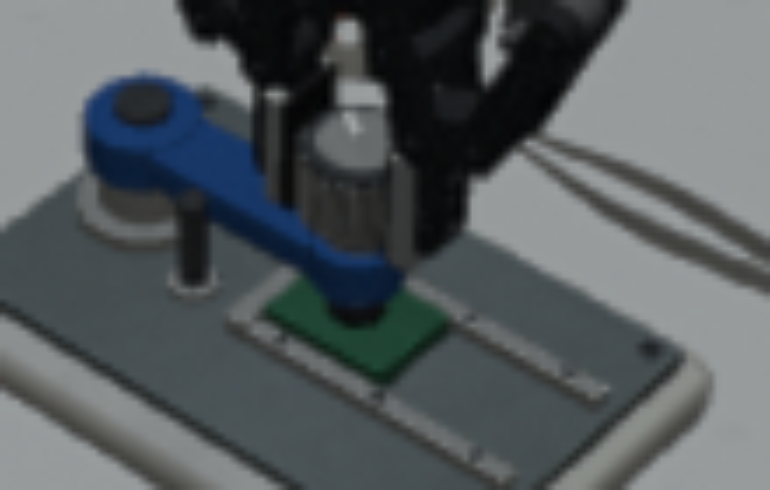

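The pad now appears to touch the coupon at (357,315). The joint-6 effort departs from -0.521 by about +0.018 per 5° from heading 6°, which is exactly 0.2 N m/rad, so this is contact. I go a little further.

```bash

python3 -m inch '[[[0,5,0,0,0,0,0.3]]]'>/dev/null; python3 tq.py
python3 -m inch '[[[0,5,0,0,0,0,0.3]]]'>/dev/null; python3 tq.py
python3 -m inch '[[[0,5,0,0,0,0,0.3]]]'>/dev/null; python3 tq.py
```

```text
t 20.75 head -9.8 T [ 0.6   -0.146  0.133] F [1.  3.4 1.9] e6 -0.565 j6 103.9 w 31.0
t 20.875 head -14.8 T [ 0.515 -0.232  0.148] F [1.5 2.6 2.8] e6 -0.454 j6 108.9 w 31.1
t 21.0 head -19.8 T [ 0.561 -0.206  0.154] F [1.4 3.5 3. ] e6 -0.438 j6 113.9 w 30.9
```

The wrist moment has clearly risen, from about 0.05 to about 0.145 N m, which is about 45 N at the pad. I stop here, let go and lift straight up.

```bash

python3 -m inch '[[[0,0,0,0,0,0,0.3]]]'>/dev/null; python3 tq.py
python3 -m inch '[[[0,0,0,0,0,0,0.54],[0,0,0,0,0,0,0.54],[0,0,0,0,0,0,0.54],[0,0,0,0,0,0,0.54],[0,0,0,0,0,0,0.54]]]'>/dev/null; python3 tq.py
python3 -m inch '[[[0,0,0,0,-0.01,0,0.54],[0,0,0,0,-0.02,0,0.54],[0,0,0,0,-0.03,0,0.54],[0,0,0,0,-0.04,0,0.54],[0,0,0,0,0,-0.06,0.54],[0,0,0,0,-0.03,-0.06,0.54],[0,0,0,0,-0.03,-0.06,0.54],[0,0,0,0,0,-0.06,0.54],[0,0,0,0,0,0,0.54]]]'; python3 tq.py
python3 - <<'E'
from h import *
f=bot.grab_frame("scene"); cv2.imwrite("pics/s17.png",cv2.resize(f[130:250,200:360,::-1],None,fx=4.8,fy=4.8))
f=bot.grab_frame("top"); cv2.imwrite("pics/t17.png",f[:,:,::-1]);cv2.imwrite("pics/t17z.png",cv2.resize(f[155:285,180:380,::-1],None,fx=4,fy=4))
E
```

```text
t 21.125 head -19.6 T [ 0.738 -0.297  0.013] F [2.3 3.5 2.1] e6 0.186 j6 113.8 w 31.1
t 21.75 head -19.8 T [ 0.011 -0.017  0.   ] F [ 0.8 -0.1 -0.1] e6 -0.002 j6 114.0 w 46.2
time: 22.88
position: [326.1, 118.6, 238.1]
tcp_rot: [[-0.336, 0.001, 0.942], [-0.942, 0.001, -0.336], [-0.001, -1.0, 0.001]]
contact_force: [1.4, -0.4, 0.1]
gripper_width: 46.4
t 22.875 head -19.6 T [-0.015 -0.034  0.029] F [ 1.4 -0.4  0.1] e6 0.139 j6 129.6 w 46.4
```

View pics/s17.png

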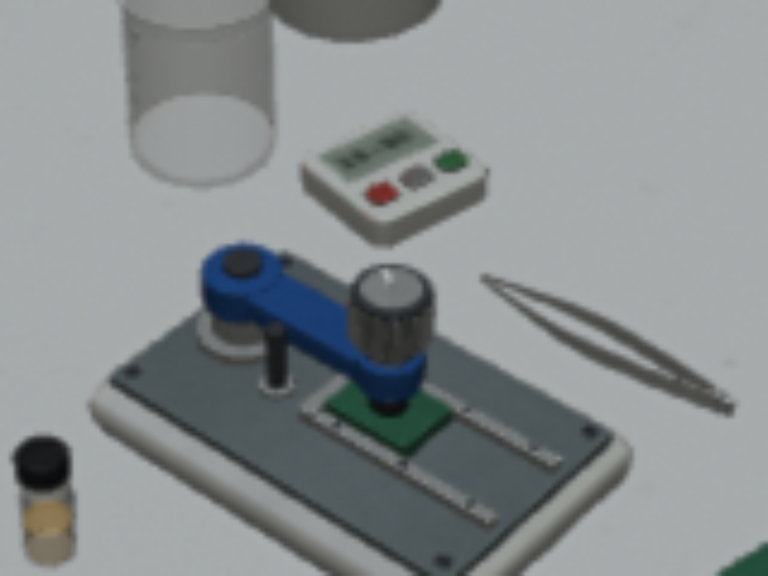

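View pics/t17z.png

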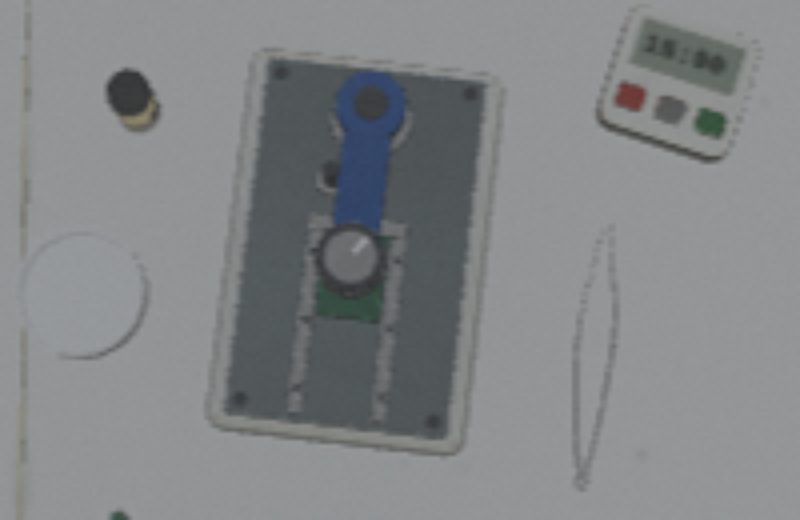

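The top view shows the arm along the press with its head over the coupon at (351,257), and the surrounding things where they were. To check that the screw didn't unwind on release, I compare the index line angle before and after, measure the arm angle, and check displacements.

```bash
python3 - <<'E'
from h import *
c=np.append(P(0,0),97.5)
def idx(fn,sc,ox,oy):
    g=cv2.cvtColor(cv2.imread(fn),cv2.COLOR_BGR2GRAY)
    best=[]
    for a in range(0,360,3):
        v=[]
        for r in (5,7,9,11):
            q=proj("scene",[c[0]+r*np.cos(np.radians(a)),c[1]+r*np.sin(np.radians(a)),97.5])
            x=(q[0]-ox+.5)*sc-.5;y=(q[1]-oy+.5)*sc-.5
            v.append(cv2.getRectSubPix(g,(3,3),(float(x),float(y))).mean())
        best.append((np.mean(v),a))
    b=sorted(best)[::-1][:5]; print(fn,[(round(float(m)),a) for m,a in b])
for n in (13,14,15,16): idx(f"pics/s{n}.png",7,230,170)
idx("pics/s17.png",4.8,200,130)
t=cv2.imread("pics/t17z.png")
top=lambda x,y:(x/4+180-.375,y/4+155-.375)
hd=ray("top",top(351,257),97.5);hg=ray("top",top(371,103),68);d=hd-hg
print("head",hd,"rel window",(hd-W)@U,(hd-W)@V,"arm angle deg",(np.degrees(np.arctan2(d[1],d[0]))-172.6+180)%360-180)
im=cv2.imread("pics/t17.png")[:,:,::-1].copy();a=cv2.imread("pics/top0.png")[:,:,::-1].copy()
df=cv2.absdiff(im,a).max(2)
for nm,(x0,x1,y0,y1) in dict(petri=(182,220,210,248),vial=(204,222,170,190),tweez=(320,340,208,280),timer=(326,374,152,198)).items(): print(nm,(df[y0:y1,x0:x1]>25).sum(),df[y0:y1,x0:x1].max())
m=mask(im,(60,70,20),(95,255,120))[200:260,240:300];ys,xs=np.nonzero(m)
print("coupon front px row",ys.max()+200,"front edge press x",[(ray("top",(268,ys.max()+200.5),40)-W)@U])
E
```

```text
pics/s13.png [(113, 117), (111, 114), (108, 120), (108, 111), (106, 24)]
pics/s14.png [(88, 228), (87, 225), (87, 231), (87, 222), (87, 219)]
pics/s15.png [(134, 357), (134, 0), (133, 354), (131, 3), (130, 351)]
pics/s16.png [(150, 321), (149, 318), (148, 324), (143, 315), (142, 327)]
pics/s17.png [(155, 315), (155, 318), (151, 312), (151, 321), (145, 309)]
head [547.31373997  39.56890719] rel window -0.1807040834720795 -0.05482331080895465 arm angle deg 0.2398042040574353
petri 0 6
vial 0 24
tweez 0 6
timer 0 7
coupon front px row 234 front edge press x [np.float64(-20.77350674485354)]
```

```bash
python3 - <<'E'
from rig import bot
print(bot.finish_job())
E
```

```text
the job is handed in; nothing more can be done
None
```

The coupon is home against the stop, the clamp arm is on its pin, and the thumbscrew is tightened with the pad seated. I then let go, moved the gripper clear and handed the job in; the hand-in gives no verdict.

**What I did**
- **Coupon:** I pushed it along the guide with the closed fingertips until it met the stop. The force rose to about 5.5 N with no further travel.
- **Clamp arm:** I swung it closed with the jaws loosely caging the screw head. At the pin the force rose to about 10 N and the arm stopped.
- **Thumbscrew:** I gripped the head and turned it about 180° clockwise. The wrist moment rose from about 0.05 to about 0.15 N m, which works out to roughly 45 N at the pad. I stopped there and released.

**Last checks**
- **Position:** the screw head is over the window within about 0.2 mm, and the arm is about 0.24° off its stop line. The coupon's front edge is at about -20.8 mm along the press, against -20 mm when fully home.
- **Surroundings:** the petri dish, vial, tweezers and timer show no change between the first and last top pictures.
- **Pad force:** I did not measure it after release. The index line shows the screw crept back about 10–15°, which suggests 20–27 N and fits the stated 25 N hold.

**Disagreements**
- Between two pictures taken during tightening, the index line turned about 8° less than the gripper did. That is either picture-reading error or slight slip.
- The joint-6 effort showed where the pad first touched, but it had one stray reading after that. For the amount of tightening I relied on the wrist moment.

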